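Set a painted glass roundel under the bench magnifier

ROBOT

A 6-joint arm with a two-finger parallel gripper is mounted at the origin on the work surface. World frame = base frame: x ahead of the robot, y to its left, z up, the work surface at z = 0. Lengths are in m, angles in rad, forces in N, time in s.
With the tool pointing down it reaches from about 0.325 to 0.875 m from the base axis. Payload 4.4 kg.
Tool frame: the origin (TCP) lies at the centre of the arm's flange, where the gripper is bolted on; the fingertips stand ctrl.nose_length ahead of it and the grasp point (between the pads) lies 155 mm ahead of it (ctrl.nose_length is the distance from the TCP to the fingertips, in m); z points along the fingers, y is the line along which they close (so a half turn about z gives the same grasp; the last joint's range is limited). The gripper opens to 85 mm and grips with 20 to 120 N. Pads are 22 mm wide; open, the fingers measure 114 mm over their backs; the gripper's body (76 mm by 85 mm) begins 54 mm behind the grasp point. The pads swing forward as they close: fully open they stand 13 mm farther back than shut.
Start: joints at [-1.371, 0.207, 1.542, -0, 1.393, -0.15], TCP at [0.198, -0.54, 0.405] pointing down, gripper open.
Joint ranges: [-2.73, 2.73], [-0.86, 2.22], [0.23, 2.46], [-1.11, 4.25], [0.08, 2.63], [-2.82, 2.82]. Speed limits (rad/s): [2.79, 2.79, 3.14, 3.14, 3.14, 3.14].

INTERFACE

Orientations are given as a unit quaternion [w, x, y, z].
In Python, from station import ctrl, optics, job gives the robot as it stands. The module is installed in compiled form; this text tells all that it offers.
- The arm moves only by the shell command python3 -m pendant 'ROWS' [OPENING]. ROWS is JSON, a list of rows, each an object with "dp": the shift along the world's x, y, z in m, a list of three; "turn": the turn about the world's z in degrees. A call has 1 to 10 rows; each row is the pose to reach, as a shift and turn from the pose commanded when the call began; what a row does not reach only later rows make up. A row lasts 1/8 s, in which the tool goes at most 62.5 mm and 10.7 degrees, less where a joint would pass 70% of its speed; a pose out of reach is approached as far as the arm can. A call with a gripper value outside its range is refused whole. OPENING is the closure, from 0 (fully open) to 1 (shut), set as the call begins (- or left out, the last holds). The fingers move at their own pace and stop on an object; the grip force is fixed at half the most. Time passes only in rows, so rows that repeat a pose let the fingers close. It gives the time, the measured TCP pose, the force, the opening and the grip force at its end, in the units of the state.
- ctrl.read_state(): the state, without advancing time (a new reading comes with each control period).
- optics.capture(name): name is "scene" or "top" or "wrist"; returns the picture (384x512x3 uint8, red, green, blue); there is no depth.
- optics.get_calibration(name): a dict with "fx", "fy", "cx", "cy" (pixels), "k1" (the pictures are not rectified: a ray, as slopes to the right and down, at radius r is drawn at 1 + k1 r^2 times it, then the intrinsics apply), "extrinsics" (4x4, takes a point from camera to world coordinates). Camera axes: x right, y down, z forward; pixel columns grow to the right and rows downward; lengths in m; the calibration is good to about 2 mm. A picture is of the moment at which its call begins: read the wrist's pose just before it. get_calibration takes no time and is no camera call; for the wrist camera it gives the pose at the moment of the call.
- job.close_job(): hands the job in; it is judged then, once.
The state is a dict: "time": time; "joint_pos": joint angles; "qd": joint speeds; "joint_efforts": joint torques, N m; "tool_pos": TCP position; "tcp_rot": TCP orientation; "force": force on the tool from outside, world axes, zero at the start; "ft_torque": the same for the moment, N m; "opening": finger opening in m; "grip_force": force on a finger pad.
Only numpy, scipy, OpenCV 4.12 (cv2) and the standard library are available. Lean on these libraries where they do the work, as an engineer would, in place of code of your own. Each camera call takes 0.05 s, during which the arm holds its last target. There are 200 camera calls.

TASK

Get the painted glass roundel ready for inspection: first, pushing gently on a spoke with a fingertip, turn the turntable it lies on until the spoke with the round paddle end points straight at the upright index fin; then push the magnifier's swing arm round until its lens is centred over the roundel. Do not pinch or lift anything, do not touch the roundel itself, leave the turntable pointing at the fin, and leave everything else on the table undisturbed.

Things in the scene. Friction and masses are not known exactly. Their poses are not given: they have to be found in the camera images.
- axis (a point): Point on the fixed vertical axis of the aluminium turntable, 60 mm above the work surface (level with the roundel's top). The wheel's disc is 148 mm in diameter, its rim 59 mm above the surface. Beneath it is a grey base disc of 62 mm radius, 12 mm high, bolted to the table at varying places.
- paddle (a point): Centre of the top of the round steel paddle (32 mm diameter) ending one of four level spokes 90 degrees apart, 135 mm from the axis. It turns with the wheel. The other three spokes are plain bars ending 140 mm from the axis. All spokes are 12 mm wide and lie 38 to 52 mm above the surface, the paddle too.
- wheel (a joint): Angle of the turntable, rad, growing counter-clockwise seen from above; no stop within a full turn either way of its start. About 0.12 N m of friction (about 1 N at the spokes); it stays where it is left, no spring.
- mark (a point): Where the paddle's centre belongs: 135 mm from the axis on the line to the index fin, 52 mm above the surface. The fin is a fixed dark steel upright 8 mm thick, 20 mm wide, 76 mm tall, centred 166 mm from the axis on a flat bar (18 mm wide, 8 mm high) that comes from under the wheel. It stands on the robot's side of the wheel, in varying directions.
- roundel: Amber painted glass disc, 126 mm in diameter, 6 mm thick, lying loose in the recess of the turntable, 54 to 60 mm above the surface. Origin: centre of its underside. Fragile paint: not to be touched.
- pivot (a point): Vertical pivot axis of the bench magnifier, at the mid-height of its arm, 130 mm above the surface. Round grey foot 90 mm in diameter, 18 mm post, black collar 30 mm in diameter, post top 148 mm above the surface. The foot is bolted down 250 mm from the turntable's axis, on its left or on its right.
- lens (a point): Centre of the magnifier's lens (clear disc in a black ring of 94 mm outer diameter, 10 mm thick), 250 mm from the pivot, 130 mm above the surface. The arm is a level aluminium bar 12 mm wide, 123 to 137 mm above the surface, from the pivot to 208 mm from it, where the ring begins. At the start it points roughly towards the robot.
- lens_arm (a joint): Angle of the magnifier's arm, rad, growing counter-clockwise seen from above; stops at -2.3 and 2.3. Over the roundel it reads about 1.57 (magnifier left of the turntable, +y) or -1.57 (right, -y), give or take 0.2; there is no stop there. About 0.12 N m of friction; it stays where it is left, no spring.
- brush_jar: White ceramic jar with brushes, 72 mm in diameter, 150 mm tall over the brushes, 250 mm from the turntable's axis on the side opposite the magnifier. Loose bystander. Origin: centre of its underside.
- ink_bottle: Small amber jar with a black cap, 44 mm in diameter, 65 mm tall. Loose bystander on the robot's side. Origin: centre of its underside.
- tin: Flat round tin, 72 mm in diameter, 34 mm tall. Loose bystander just beyond and left of the turntable. Origin: centre of its underside.
- screwdriver: Screwdriver lying flat, 170 mm long. Loose bystander at the right. Origin: under its middle.
- hammer: Small hammer lying flat, 200 mm long. Loose bystander at the left. Origin: under its middle.
- glass_stack: Block of stacked green glass pieces, 70 by 50 by 12 mm. Loose bystander on the robot's side. Origin: centre of its underside.
There are look-alikes about, which are no part of the job. Of the things that look like the part that bears mark, take the one that is farthest to the robot's left at the start.

How it is judged:
On the way, in this order (a step that is already met when the one before it is completed fails the run):
1. the paddle spoke points at the index fin (paddle centre within 15 mm of its mark) with the wheel still (horizontal distance between paddle and mark below 0.015 m and velocity of joint wheel between -0.05 and 0.05 rad/s), for 0.2 s.
2. the lens is over the roundel's centre (within 20 mm, seen from above) with the arm still (horizontal distance between lens and axis below 0.02 m and velocity of joint lens_arm between -0.05 and 0.05 rad/s), for 0.2 s.
At the end, for the whole second after the job is handed in: The paddle's centre is within 15 mm of the mark in front of the index fin, the lens centre is within 20 mm of the turntable's axis seen from above, wheel and arm are still, and the roundel lies in its recess (all of step 1 and all of step 2 and horizontal distance between roundel and axis below 0.008 m and z of roundel in the frame of axis below 0 m); the robot touches nothing.
It fails at once if the roundel is touched by the robot (contact force between roundel and the fingers above 0.5 N or contact force between roundel and the arm above 0.5 N).
It fails at once if the roundel is lifted or leaves its recess (not (horizontal distance between roundel and axis below 0.008 m and z of roundel in the frame of axis below 0 m)).
It fails at once if the turntable or the magnifier is pinched or shoved hard (over 25 N) (contact force between any of station, magnifier and the fingers above 25 N).
It fails at once if a bystander is moved by more than 15 mm, or lifted (distance of any of brush_jar, ink_bottle, tin, screwdriver, hammer, glass_stack from where it was at the start of the episode above 0.015 m).
It also fails if it takes over 66 s, if anything falls off the work surface, if the arm or the gripper's body presses on something with over 40 N, if the wrist force passes 120 N, or if a joint passes its speed limit or range.

## Working session

There is one attempt and no reset: what is moved stays moved. The work goes in short steps, Python scripts to look and compute and a shell command to move; the robot and the scene stay as the last step left them, time stands still between calls to the robot, and variables do not carry over. Pictures are saved under pics/ and viewed, at most 10 in all, crops included, and the job is handed in when it is done.

```bash
mkdir -p pics; cat > h.py <<'E'
import numpy as np, cv2
from station import ctrl, optics, job
def ray(cal,u,v):
    x=np.array([(u-cal["cx"])/cal["fx"],(v-cal["cy"])/cal["fy"]]); s=x.copy()
    for _ in range(20): s=x/(1+cal["k1"]*(s@s))
    E=np.array(cal["extrinsics"]); return E[:3,3],E[:3,:3]@np.array([s[0],s[1],1])
def w(cal,u,v,z):
    o,d=ray(cal,u,v); return o+d*(z-o[2])/d[2]
def px(cal,p):
    E=np.array(cal["extrinsics"]); c=E[:3,:3].T@(np.array(p)-E[:3,3]); s=c[:2]/c[2]
    s=s*(1+cal["k1"]*(s@s)); return s[0]*cal["fx"]+cal["cx"],s[1]*cal["fy"]+cal["cy"]
E
python3 - <<'E'
from h import *
for n in ("top","scene"):
    im=optics.capture(n)[:,:,::-1]; cv2.imwrite(f"pics/{n}0_raw.png",im)
    cv2.imwrite(f"pics/{n}0.png",cv2.resize(im,(800,600),interpolation=cv2.INTER_CUBIC))
    c=optics.get_calibration(n); print(n,c)
print(ctrl.nose_length,ctrl.read_state())
E
```

```text
top {'fx': 472.67743112285143, 'fy': 472.67743112285143, 'cx': 248.4769291407187, 'cy': 187.13996785715327, 'k1': -0.12152357191157906, 'extrinsics': array([[ 0.02995735, -0.97874376,  0.20288719,  0.2304278 ],
       [-0.99953871, -0.02831945,  0.01097185, -0.0051195 ],
       [-0.00499297, -0.20312228, -0.97914065,  1.64495825],
       [ 0.        ,  0.        ,  0.        ,  1.        ]])}
scene {'fx': 498.89208102259283, 'fy': 498.89208102259283, 'cx': 256.35656072167365, 'cy': 183.229342392099, 'k1': -0.005877669262183467, 'extrinsics': array([[ 0.69250304,  0.60854501, -0.38744356,  1.12920528],
       [ 0.72136928, -0.57807598,  0.38138499, -0.57274863],
       [ 0.00811812, -0.54360015, -0.83930505,  1.37153415],
       [ 0.        ,  0.        ,  0.        ,  1.        ]])}
0.1734 {'time': 0.1, 'joint_pos': array([-1.37049810e+00,  2.07348235e-01,  1.54285964e+00, -1.58351638e-05,
        1.39352170e+00, -1.50484550e-01]), 'qd': array([-0.00129621, -0.00369642, -0.00454635,  0.00082082, -0.00014345,
        0.00022268]), 'joint_efforts': array([-4.56117250e-04, -3.84094012e+01, -2.92546821e+01, -2.53049193e-04,
        4.84760254e-03, -9.08282004e-06]), 'tool_pos': array([ 0.19751505, -0.53964384,  0.40361084]), 'tcp_rot': array([-1.06793649e-03,  9.84657512e-01,  1.74494820e-01, -3.43988437e-05]), 'force': array([-2.11591174, -0.0541337 , -0.04107574]), 'ft_torque': array([-0.05641269,  0.00042067,  0.01119221]), 'grip_force': 0.0, 'opening': 0.08559328036839783}
```

View pics/top0.png

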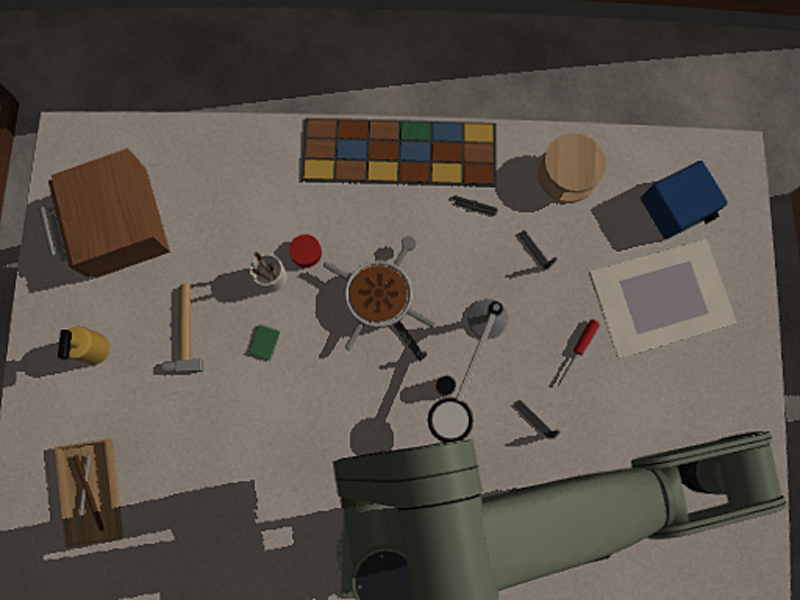

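View pics/scene0.png

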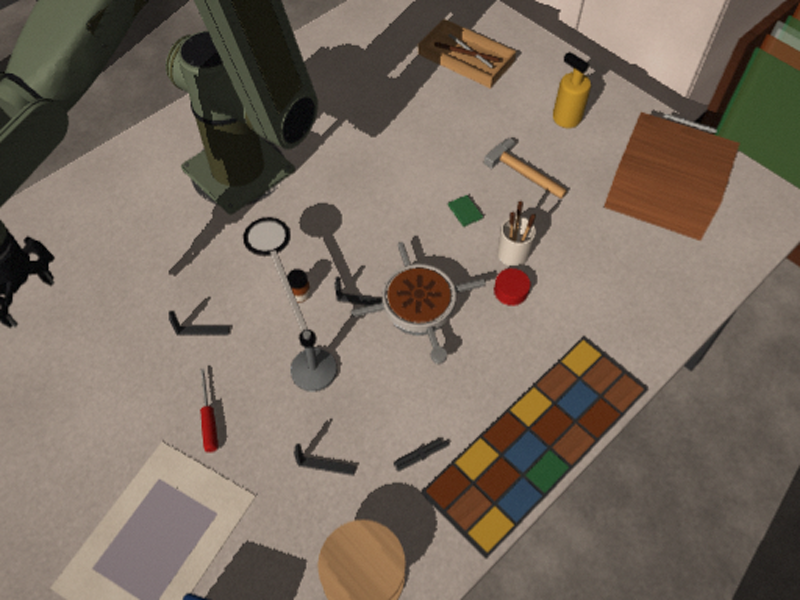

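The top view (in 800x600 pixels) shows:
- axis at (379,293)
- paddle at (408,243)
- magnifier pivot at (495,308), to the right of the wheel
- lens at (450,420)

There are three upright fins on bars: (418,355) coming from under the wheel, (548,265) and (553,435). A flat bar lies at (473,205). The fin at (418,355) is farthest left and the only one on a bar from under the wheel, so it is the one meant. I'll confirm it in a crop.

```bash
python3 - <<'E'
from h import *
k=1.5625
c=optics.get_calibration("top"); s=optics.get_calibration("scene")
P=dict(axis=(379,293,.06),paddle=(408,243,.052),fin=(419,356,.04),pivot=(496,307,.148),lens=(450,419,.135),ink=(446,385,.065),jar=(268,274,.05),tin=(306,250,.034),s1=(326,265,.05),s2=(433,324,.05),s3=(348,348,.05),foot=(487,320,.01))
for n,(u,v,z) in P.items(): print("top",n,w(c,u/k,v/k,z).round(3))
Q=dict(axis=(419,295,.06),paddle=(438,355,.052),fintop=(339,285,.076),pivot=(308,337,.148),lens=(267,237,.135),ink=(298,277,.065))
for n,(u,v,z) in Q.items(): print("sc",n,w(s,u/k,v/k,z).round(3))
im=cv2.imread("pics/top0_raw.png")[120:290,180:380]; im2=cv2.imread("pics/scene0_raw.png")[110:280,140:340]
cv2.imwrite("pics/crop0.png",np.hstack([cv2.resize(x,(400,340),interpolation=cv2.INTER_CUBIC) for x in(im,im2)]))
E
```

```text
top axis [0.557 0.033 0.06 ]
top paddle [ 0.674 -0.028  0.052]
top fin [ 0.423 -0.058  0.04 ]
top pivot [ 0.516 -0.212  0.148]
top lens [ 0.285 -0.121  0.135]
top ink [ 0.36  -0.117  0.065]
top jar [0.595 0.282 0.05 ]
top tin [0.657 0.202 0.034]
top s1 [0.619 0.153 0.05 ]
top s2 [ 0.493 -0.087  0.05 ]
top s3 [0.435 0.097 0.05 ]
top foot [ 0.512 -0.211  0.01 ]
sc axis [0.564 0.036 0.06 ]
sc paddle [ 0.682 -0.03   0.052]
sc fintop [ 0.445 -0.07   0.076]
sc pivot [ 0.528 -0.212  0.148]
sc lens [ 0.294 -0.121  0.135]
sc ink [ 0.368 -0.113  0.065]
```

View pics/crop0.png

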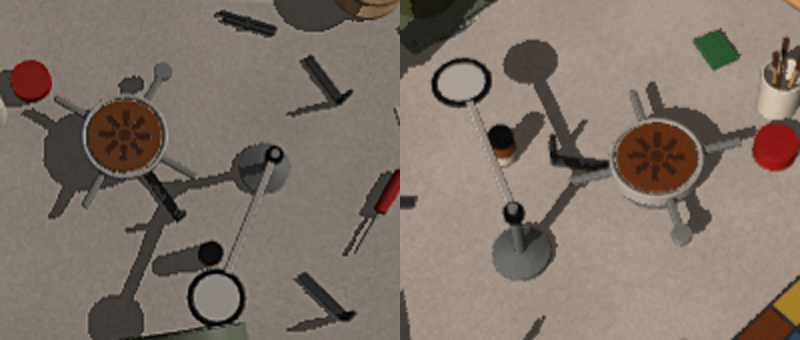

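The crop confirms it: the fin stands on the bar from under the wheel, at about (180,215) left and (556,150) right. Next I close the fingers and go above the robot's side of the wheel, then take a closer look with the wrist camera.

```bash
python3 -m pendant '[{"dp":[0.025,0.055,0]},{"dp":[0.05,0.11,0]},{"dp":[0.075,0.165,0]},{"dp":[0.1,0.22,0]},{"dp":[0.125,0.275,0]},{"dp":[0.15,0.33,0]},{"dp":[0.175,0.39,0]},{"dp":[0.2,0.45,0]},{"dp":[0.225,0.51,0.02]},{"dp":[0.242,0.564,0.04]}]' 1
python3 -m pendant '[{"dp":[0.01,0,0]},{"dp":[0.01,0,0]},{"dp":[0.01,0,0]}]'
python3 - <<'E'
from h import *
c=optics.get_calibration("wrist"); im=optics.capture("wrist")[:,:,::-1]
np.save("wc.npy",c,allow_pickle=True); cv2.imwrite("pics/w1_raw.png",im)
cv2.imwrite("pics/w1.png",cv2.resize(im,(800,600),interpolation=cv2.INTER_CUBIC)); print(c)
E
```

```text
{'fx': 277.66190752477814, 'fy': 277.66190752477814, 'cx': 254.1797549362377, 'cy': 194.80612458259745, 'k1': 0.012643484564294613, 'extrinsics': array([[ 0.34352534, -0.89420972, -0.28701798,  0.27107369],
       [-0.93914129, -0.32773728, -0.10296558, -0.51417395],
       [-0.00199367,  0.30492172, -0.95237533,  0.37265055],
       [ 0.        ,  0.        ,  0.        ,  1.        ]])}validation failed for argument at $[0]...
validation failed for argument at $[0]...
```

View pics/w1.png

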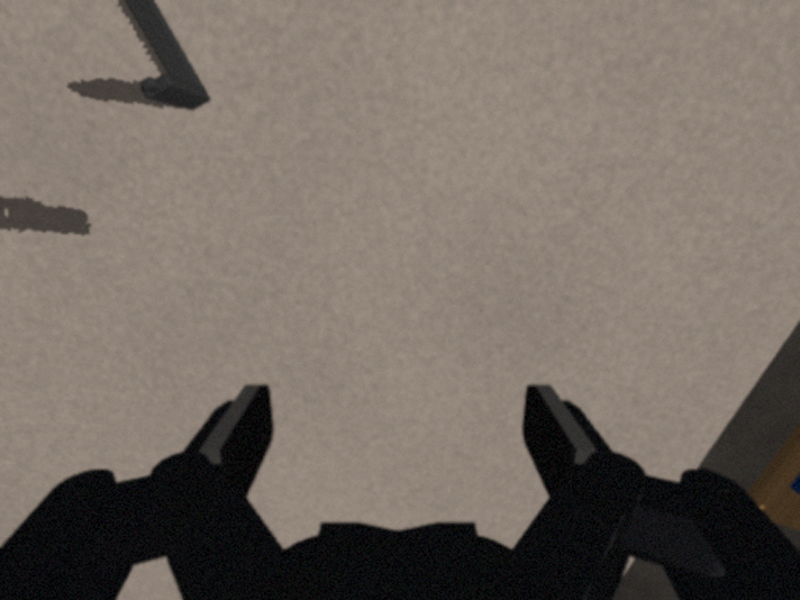

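The move was refused because each row needs "turn" as well, so this picture shows only the look-alike fin at the right. I'll repeat the move with full rows.

```bash
python3 -m pendant '[{"dp":[0.025,0.055,0],"turn":0},{"dp":[0.05,0.11,0],"turn":0},{"dp":[0.075,0.165,0],"turn":0},{"dp":[0.1,0.22,0],"turn":0},{"dp":[0.125,0.275,0],"turn":0},{"dp":[0.16,0.32,0],"turn":0},{"dp":[0.2,0.37,0.01],"turn":0},{"dp":[0.24,0.42,0.02],"turn":0},{"dp":[0.28,0.46,0.03],"turn":0},{"dp":[0.31,0.51,0.04],"turn":0}]' 1
python3 -m pendant '[{"dp":[0.0,0.03,0],"turn":0},{"dp":[0.0,0.03,0],"turn":0},{"dp":[0.0,0.03,0],"turn":0}]'
python3 - <<'E'
from h import *
c=optics.get_calibration("wrist"); im=optics.capture("wrist")[:,:,::-1]
np.save("wc.npy",c,allow_pickle=True); cv2.imwrite("pics/w2_raw.png",im)
cv2.imwrite("pics/w2.png",cv2.resize(im,(800,600),interpolation=cv2.INTER_CUBIC)); print(c["extrinsics"][:3,3])
E
```

```text
time: 1.4
tool_pos: [0.5088, -0.0283, 0.4449]
tcp_rot: [0.0, 0.985, 0.175, 0.0]
force: [0.3, -1.1, 0.1]
opening: -0.0
grip_force: 0.0
time: 1.78
tool_pos: [0.5074, -0.0004, 0.4443]
tcp_rot: [0.0, 0.985, 0.174, -0.0]
force: [1.5, 0.4, -0.6]
opening: 0.0
grip_force: 0.0
[0.5809109  0.02498667 0.41321421]
```

View pics/w2.png

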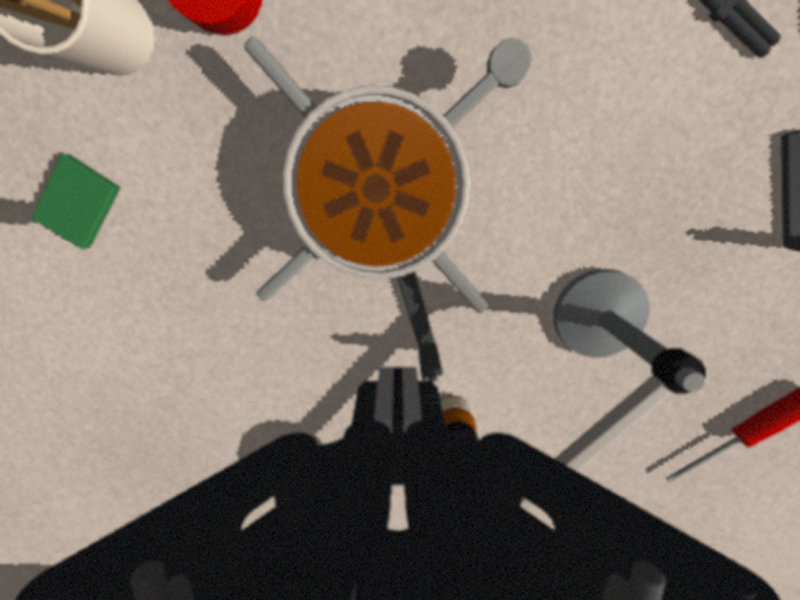

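```bash
cat > m.py <<'E'
from h import *
k=1.5625
c=np.load("wc.npy",allow_pickle=True).item()
im=cv2.imread("pics/w2_raw.png"); hsv=cv2.cvtColor(im,cv2.COLOR_BGR2HSV)
m=((hsv[...,0]<18)&(hsv[...,1]>170)&(hsv[...,2]>60)).astype(np.uint8); m[:50]=0;m[180:]=0
pts=max(cv2.findContours(cv2.morphologyEx(m,cv2.MORPH_CLOSE,np.ones((9,9))),0,1)[0],key=cv2.contourArea)
wp=np.array([w(c,u,v,.06)[:2] for u,v in pts[:,0]],np.float32)
(A,r)=cv2.minEnclosingCircle(wp); print("axis",A,r, wp.mean(0))
A=np.array(A)
pd=w(c,510/k,62/k,.052); print("paddle",pd,np.hypot(*(pd[:2]-A)),np.degrees(np.arctan2(*(pd[:2]-A)[::-1])))
for n,(u,v) in dict(bar=(408,283),a=(427,340),finend=(432,375),pv=(690,378)).items():
    for z in (.008,.04,.076,.148):
        p=w(c,u/k,v/k,z)[:2]-A; print(n,z,np.hypot(*p).round(3),np.degrees(np.arctan2(p[1],p[0])).round(1),(p+A).round(3))
print("piv from axis")
for b in (-148,-144,-140,-136):
    d=np.array([np.cos(np.radians(b)),np.sin(np.radians(b))]); 
    print(b,[tuple((np.array(px(c,[*(A+q*d),z]))*k).round()) for q,z in((.08,.008),(.156,.008),(.166,.076),(.176,.0))])
E
python3 m.py; python3 - <<'E'
import cv2
im=cv2.imread("pics/w2_raw.png")[165:265,220:320]
cv2.imwrite("pics/fin.png",cv2.resize(im,(600,600),interpolation=cv2.INTER_CUBIC))
E
```

```text
axis (0.5588581562042236, 0.034746091812849045) 0.06196654960513115 [0.56055677 0.03555524]
paddle [ 0.67705613 -0.02871255  0.052     ] 0.1341557320047925 -28.230652758419534
bar 0.008 0.095 -143.2 [ 0.483 -0.022]
bar 0.04 0.087 -142.1 [ 0.49  -0.019]
bar 0.076 0.077 -140.6 [ 0.499 -0.014]
bar 0.148 0.059 -136.1 [ 0.517 -0.006]
a 0.008 0.158 -142.6 [ 0.434 -0.061]
a 0.04 0.144 -141.9 [ 0.445 -0.054]
a 0.076 0.129 -141.0 [ 0.458 -0.047]
a 0.148 0.1 -138.4 [ 0.484 -0.031]
finend 0.008 0.197 -144.3 [ 0.399 -0.08 ]
finend 0.04 0.18 -143.8 [ 0.413 -0.072]
finend 0.076 0.162 -143.1 [ 0.429 -0.062]
finend 0.148 0.125 -141.0 [ 0.462 -0.044]
pv 0.008 0.373 -101.1 [ 0.487 -0.331]
pv 0.04 0.344 -100.7 [ 0.495 -0.303]
pv 0.076 0.311 -100.3 [ 0.503 -0.271]
pv 0.148 0.246 -99.2 [ 0.52  -0.208]
piv from axis
-148 [(np.float64(397.0), np.float64(270.0)), (np.float64(412.0), np.float64(342.0)), (np.float64(417.0), np.float64(383.0)), (np.float64(416.0), np.float64(356.0))]
-144 [(np.float64(402.0), np.float64(269.0)), (np.float64(423.0), np.float64(339.0)), (np.float64(430.0), np.float64(380.0)), (np.float64(427.0), np.float64(354.0))]
-140 [(np.float64(408.0), np.float64(267.0)), (np.float64(433.0), np.float64(336.0)), (np.float64(443.0), np.float64(376.0)), (np.float64(439.0), np.float64(350.0))]
-136 [(np.float64(413.0), np.float64(265.0)), (np.float64(443.0), np.float64(333.0)), (np.float64(456.0), np.float64(372.0)), (np.float64(450.0), np.float64(346.0))]
```

View pics/fin.png

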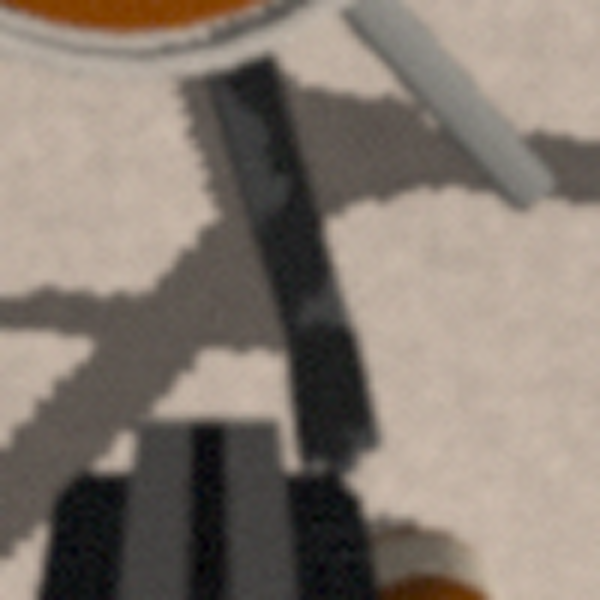

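The wrist view shows (in 800-scale pixels):
- axis at about (377,183)
- paddle at (510,62)
- fin bar running from (407,279) to the fin at about (430,360)

These give:

| Item | Result | Check |
|---|---|---|
| Axis | (0.559, 0.035) | – |
| Paddle bearing | -28° | radius 0.134 m, fits |
| Fin bearing | about -143° | radius fits |
| Pivot distance from axis | 0.246 m | fits |

So the wheel has to turn about 115° clockwise. I'll push the plain spoke at 152° round the left side, away from the magnifier.

```bash
python3 -m pendant '[{"dp":[-0.04,0.01,0],"turn":0},{"dp":[-0.059,0.016,-0.04],"turn":0},{"dp":[-0.059,0.016,-0.09],"turn":0},{"dp":[-0.059,0.016,-0.14],"turn":0},{"dp":[-0.059,0.016,-0.18],"turn":0},{"dp":[-0.059,0.016,-0.21],"turn":0},{"dp":[-0.059,0.016,-0.235],"turn":0},{"dp":[-0.059,0.016,-0.235],"turn":0},{"dp":[-0.059,0.016,-0.235],"turn":0}]'
python3 -m pendant '[{"dp":[-0.001,0.012,0],"turn":0},{"dp":[-0.002,0.023,0],"turn":0},{"dp":[-0.001,0.035,0],"turn":0},{"dp":[0.002,0.046,0],"turn":0},{"dp":[0.005,0.058,0],"turn":0},{"dp":[0.01,0.068,0],"turn":0},{"dp":[0.015,0.079,0],"turn":0},{"dp":[0.022,0.088,0],"turn":0},{"dp":[0.03,0.097,0],"turn":0},{"dp":[0.038,0.105,0],"turn":0}]'
python3 - <<'E'
from h import *
c=optics.get_calibration("top"); im=optics.capture("top")[:,:,::-1]; cv2.imwrite("pics/t2_raw.png",im)
cv2.imwrite("pics/t2.png",cv2.resize(im[110:290,150:350],(800,600)[:1]+(720,))[:600])
E
```

```text
time: 2.95
tool_pos: [0.4491, 0.0152, 0.2106]
tcp_rot: [0.0, 0.985, 0.174, 0.001]
force: [0.6, 0.8, -0.6]
opening: -0.0002
grip_force: 0.0
time: 4.2
tool_pos: [0.4871, 0.1215, 0.2095]
tcp_rot: [-0.0, 0.985, 0.174, -0.0]
force: [-0.3, -1.4, -0.4]
opening: -0.0002
grip_force: 0.6
```

View pics/t2.png

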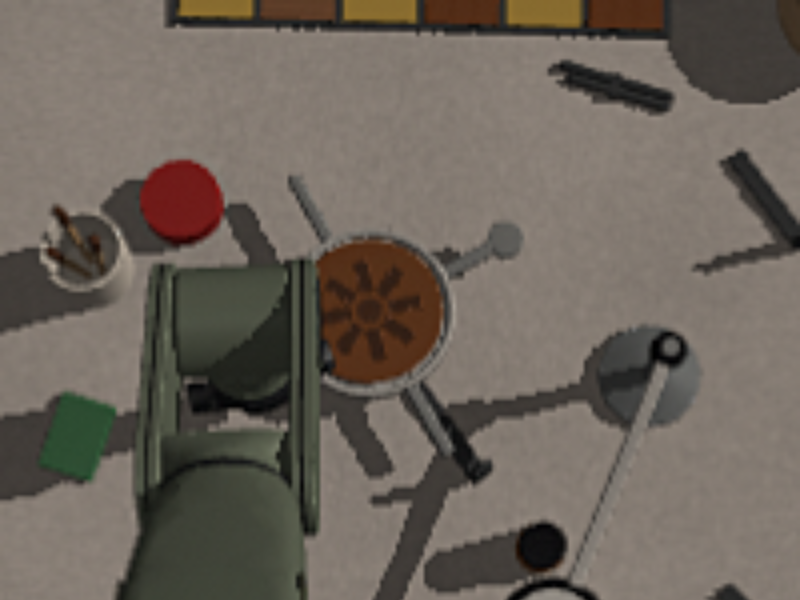

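The wheel is turning clockwise. The paddle is now at (505,240) in the crop and the neighbours are clear of the arm. I'll continue the arc.

```bash
python3 -m pendant '[{"dp":[0.009,0.007,0],"turn":0},{"dp":[0.019,0.013,0],"turn":0},{"dp":[0.03,0.018,0],"turn":0},{"dp":[0.041,0.022,0],"turn":0},{"dp":[0.053,0.0245,0],"turn":0},{"dp":[0.064,0.026,0],"turn":0},{"dp":[0.076,0.026,0],"turn":0},{"dp":[0.088,0.025,0],"turn":0},{"dp":[0.099,0.023,0],"turn":0},{"dp":[0.11,0.019,0],"turn":0}]'
python3 - <<'E'
from h import *
k=1.5625
im=optics.capture("scene")[:,:,::-1]; cv2.imwrite("pics/s3_raw.png",im)
cv2.imwrite("pics/s3.png",cv2.resize(im[100:280,160:400],(800,600),interpolation=cv2.INTER_CUBIC))
E
```

```text
time: 5.5
tool_pos: [0.5973, 0.1399, 0.2096]
tcp_rot: [-0.0, 0.985, 0.175, -0.0]
force: [-1.6, 0.8, -1.0]
opening: -0.0002
grip_force: 0.7
```

View pics/s3.png

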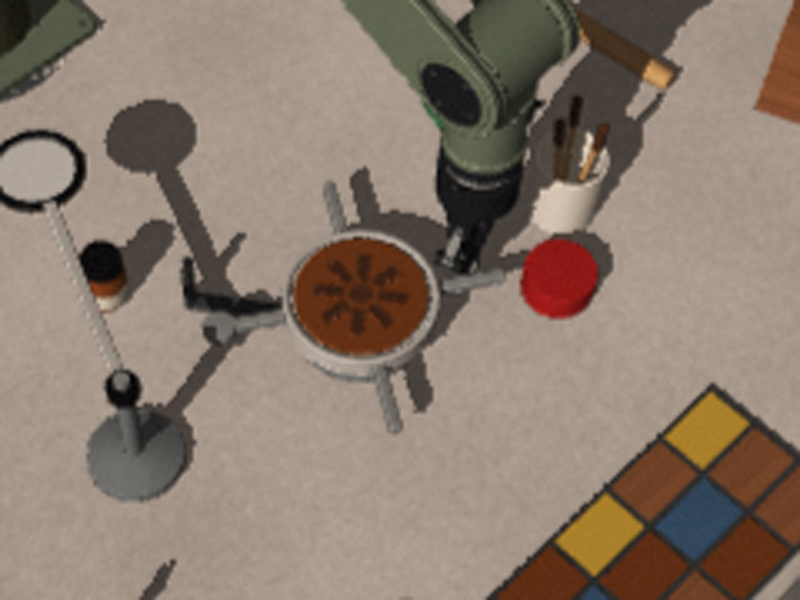

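The scene crop shows the paddle at (220,327), just short of the fin at (187,280), the roundel centre at (361,293) and the finger on the far spoke at (460,260). I'll compute the remaining angle.

```bash
python3 - <<'E'
from h import *
c=optics.get_calibration("scene")
f=lambda u,v,z:w(c,160+u*.3,100+v*.3,z)[:2]
A=f(361,293,.06);print(A)
for n,p in dict(pad=f(220,327,.052),sp=f(503,277,.05),fintop=f(187,266,.076),finbase=f(195,303,.008),near=f(330,186,.05),far=f(395,427,.05)).items():
    d=p-A;print(n,np.hypot(*d).round(3),np.degrees(np.arctan2(d[1],d[0])).round(1))
A=np.array([.5595,.035])
for b in(-148,-143,-138):
    d=np.array([np.cos(np.radians(b)),np.sin(np.radians(b))]);print(b,[((np.array(px(c,[*(A+q*d),z]))-[160,100])/.3).round() for q,z in((.166,.076),(.166,.008),(.09,.008),(.135,.052))], ((np.array(px(c,[*A,.06]))-[160,100])/.3).round())
E
```

```text
[0.56188707 0.03818612]
pad 0.135 -119.7
sp 0.138 56.6
fintop 0.163 -140.4
finbase 0.16 -141.3
near 0.134 148.5
far 0.139 -31.8
-148 [array([185., 247.]), array([190., 286.]), array([265., 303.]), array([218., 268.])] [357. 293.]
-143 [array([181., 260.]), array([186., 298.]), array([263., 309.]), array([215., 278.])] [357. 293.]
-138 [array([179., 272.]), array([183., 311.]), array([262., 316.]), array([213., 289.])] [357. 293.]
```

Spoke average puts the paddle at about -121.6°, with the fin at about -142°. That leaves 20° to go. I'll push to 52° on the finger arc, back off, lift and look again.

```bash
python3 -m pendant '[{"dp":[0.007,-0.003,0],"turn":0},{"dp":[0.014,-0.006,0],"turn":0},{"dp":[0.021,-0.01,0],"turn":0},{"dp":[0.026,-0.0135,0],"turn":0},{"dp":[0.029,-0.0155,0],"turn":0},{"dp":[0.031,-0.017,0],"turn":0},{"dp":[0.031,-0.017,0],"turn":0},{"dp":[0.026,-0.0135,0],"turn":0},{"dp":[0.018,-0.006,0],"turn":0},{"dp":[0.018,-0.006,0.05],"turn":0}]'
python3 -m pendant '[{"dp":[0,0,0.06],"turn":0},{"dp":[0,0,0.12],"turn":0},{"dp":[-0.02,-0.03,0.16],"turn":0},{"dp":[-0.05,-0.07,0.18],"turn":0},{"dp":[-0.08,-0.11,0.18],"turn":0},{"dp":[-0.107,-0.134,0.185],"turn":0},{"dp":[-0.107,-0.134,0.185],"turn":0},{"dp":[-0.107,-0.134,0.185],"turn":0}]'
python3 - <<'E'
from h import *
c=optics.get_calibration("wrist"); im=optics.capture("wrist")[:,:,::-1]
np.save("wc3.npy",c,allow_pickle=True); cv2.imwrite("pics/w3_raw.png",im)
cv2.imwrite("pics/w3.png",cv2.resize(im,(800,600),interpolation=cv2.INTER_CUBIC))
E
```

```text
time: 6.8
tool_pos: [0.6109, 0.1348, 0.2548]
tcp_rot: [-0.001, 0.985, 0.175, -0.006]
force: [0.9, 0.5, 0.3]
opening: 0.0002
grip_force: 0.0
time: 7.8
tool_pos: [0.5075, 0.0006, 0.4448]
tcp_rot: [-0.0, 0.985, 0.175, 0.0]
force: [0.4, -0.5, -0.9]
opening: 0.0003
grip_force: 0.0
```

View pics/w3.png

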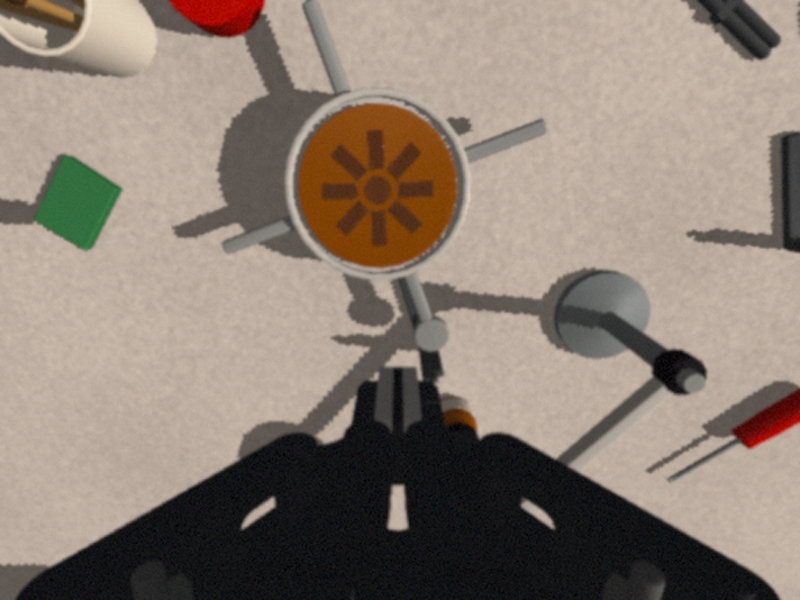

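The paddle is now at (430,333), lined up with the fin at (432,370). The bystanders look unmoved. I'll quantify it and plan the lens push.

```bash
python3 - <<'E'
from h import *
k=1.5625;c=np.load("wc3.npy",allow_pickle=True).item()
f=lambda u,v,z:w(c,u/k,v/k,z)[:2]
A=np.array([.5595,.035])
P=dict(pad=f(430,333,.052),l=f(226,246,.05),r=f(545,126,.05),far=f(310,3,.05),fin=f(431.5,371,.076),finbase=f(426,336,.008),pv=f(692,380,.148))
for n,p in P.items():
    d=p-A;print(n,p.round(3),np.hypot(*d).round(3),np.degrees(np.arctan2(d[1],d[0])).round(1))
ang=lambda a:np.degrees(np.arctan2(a[1],a[0])); print(ang(P["pad"]-P["far"]),ang(P["r"]-P["l"])-90)
ct=optics.get_calibration("top"); im=cv2.imread("pics/t2_raw.png")
print("pivot top",w(ct,150+668/4,110+348/4,.148))
E
```

```text
pad [ 0.457 -0.051] 0.133 -140.0
l [0.471 0.139] 0.137 130.4
r [ 0.648 -0.072] 0.139 -50.4
far [0.663 0.123] 0.136 40.2
fin [ 0.433 -0.059] 0.158 -143.1
finbase [ 0.438 -0.057] 0.153 -142.8
pv [ 0.52  -0.209] 0.247 -99.3
-139.9381214051549 -140.00320798916854
pivot top [ 0.51452964 -0.21032221  0.148     ]
```

The paddle bearing is -140.0° and the fin is at about -142.5°. That is roughly 6 mm off, inside the 15 mm tolerance, so I'll leave the wheel.

For the lens, the pivot is at about (0.518,-0.210), the arm bearing is about 158° now and the target is about 80°. I'll push its right side clockwise at 130 mm from the pivot, with the tip at z = 0.108.

```bash
python3 -m pendant '[{"dp":[-0.03,-0.05,0],"turn":0},{"dp":[-0.06,-0.1,0],"turn":0},{"dp":[-0.09,-0.15,0],"turn":0},{"dp":[-0.122,-0.205,0],"turn":0},{"dp":[-0.122,-0.205,-0.03],"turn":0},{"dp":[-0.122,-0.205,-0.08],"turn":0},{"dp":[-0.122,-0.205,-0.13],"turn":0},{"dp":[-0.122,-0.205,-0.164],"turn":0},{"dp":[-0.122,-0.205,-0.164],"turn":0},{"dp":[-0.122,-0.205,-0.164],"turn":0}]'
python3 -m pendant '[{"dp":[0.001,0.014,0],"turn":0},{"dp":[0.004,0.027,0],"turn":0},{"dp":[0.008,0.0405,0],"turn":0},{"dp":[0.013,0.053,0],"turn":0},{"dp":[0.02,0.065,0],"turn":0},{"dp":[0.028,0.077,0],"turn":0},{"dp":[0.037,0.087,0],"turn":0},{"dp":[0.047,0.0965,0],"turn":0},{"dp":[0.058,0.105,0],"turn":0},{"dp":[0.07,0.112,0],"turn":0}]'
python3 -m pendant '[{"dp":[0.0125,0.006,0],"turn":0},{"dp":[0.0255,0.0105,0],"turn":0},{"dp":[0.034,0.012,0],"turn":0},{"dp":[0.04,0.0135,0],"turn":0},{"dp":[0.046,0.0145,0],"turn":0},{"dp":[0.046,0.0145,0],"turn":0}]'
python3 - <<'E'
from h import *
for n in("scene","top"):
    cv2.imwrite(f"pics/{n}4_raw.png",optics.capture(n)[:,:,::-1])
a=cv2.imread("pics/scene4_raw.png")[90:270,150:350]; b=cv2.imread("pics/top4_raw.png")[100:280,170:370]
cv2.imwrite("pics/both4.png",np.hstack([cv2.resize(x,(400,360),interpolation=cv2.INTER_CUBIC) for x in(a,b)]))
E
```

```text
time: 9.1
tool_pos: [0.3867, -0.2052, 0.2818]
tcp_rot: [0.001, 0.985, 0.175, 0.001]
force: [0.2, -0.6, 0.6]
opening: -0.0003
grip_force: 0.0
time: 10.35
tool_pos: [0.4563, -0.0924, 0.2805]
tcp_rot: [-0.0, 0.985, 0.175, -0.0]
force: [-0.9, -1.3, 0.6]
opening: -0.0002
grip_force: 0.5
time: 11.1
tool_pos: [0.502, -0.0785, 0.2808]
tcp_rot: [-0.0, 0.985, 0.174, 0.0]
force: [0.5, 0.1, 1.0]
opening: 0.0001
grip_force: 0.0
```

View pics/both4.png

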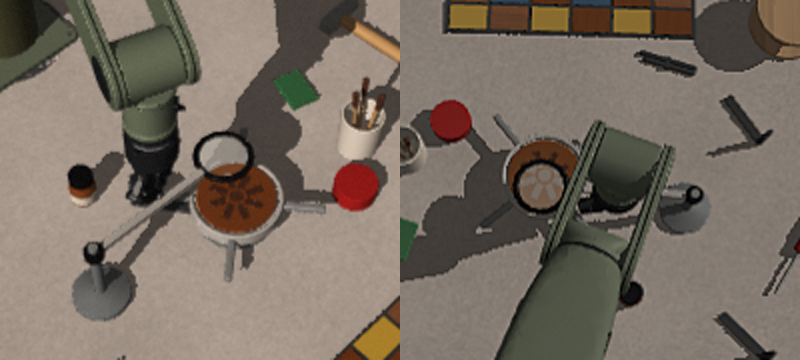

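The lens ring is at (223,155) in the scene half and (540,187) in the top half. It is nearly over the roundel but still short on the robot's side. I'll compute the remainder.

```bash
cat > l.py <<'E'
from h import *
import sys
n=sys.argv[1]
for cam,g,a0 in (("scene",(261.5,167.5),(150+237/2,90+196/2)),("top",(240,193.5),None)):
    c=optics.get_calibration(cam); im=cv2.imread(f"pics/{cam}{n}_raw.png")
    # refine: dark ring fit = best ring radius 42mm (z=.135) by mean darkness
    g0=cv2.cvtColor(im,6).astype(float); t=np.linspace(0,2*np.pi,120)
    best=min(((np.mean([g0[int(round(v)),int(round(u))] for u,v in (px(c,[x+.044*np.cos(s),y+.044*np.sin(s),.135]) for s in t[::4])]),x,y) for x in np.arange(.5,.61,.003) for y in np.arange(-.01,.08,.003)))
    L=np.array(best[1:]); print(cam,"lens fit",best,"hand",w(c,*g,.135)[:2])
    for pv in ((.518,-.21),): d=L-pv; print(np.hypot(*d),np.degrees(np.arctan2(d[1],d[0])))
E
python3 l.py 4
```

```text
scene lens fit (np.float64(22.166666666666668), np.float64(0.53), np.float64(0.038)) hand [0.52831187 0.0395124 ]
0.24829015284541592 87.2297842027998
top lens fit (np.float64(20.7), np.float64(0.527), np.float64(0.041)) hand [0.52138127 0.03873959]
0.2511613027518372 87.946449436489
```

The lens is at (0.5285, 0.039), so about 31 mm (7.2°) remains. That is 16 mm at the finger. I'll push slowly, back off and lift.

```bash
python3 -m pendant '[{"dp":[0.006,0.001,0],"turn":0},{"dp":[0.011,0.001,0],"turn":0},{"dp":[0.014,0.001,0],"turn":0},{"dp":[0.016,0.001,0],"turn":0},{"dp":[0.016,0.001,0],"turn":0},{"dp":[0.008,0.001,0],"turn":0},{"dp":[-0.01,0.001,0],"turn":0},{"dp":[-0.025,0,0],"turn":0},{"dp":[-0.025,0,0.06],"turn":0},{"dp":[-0.025,0,0.12],"turn":0}]'
python3 -m pendant '[{"dp":[0,-0.05,0.03],"turn":0},{"dp":[0,-0.11,0.05],"turn":0},{"dp":[0,-0.17,0.05],"turn":0},{"dp":[0,-0.23,0.05],"turn":0},{"dp":[0,-0.23,0.05],"turn":0},{"dp":[0,-0.23,0.05],"turn":0}]'
python3 - <<'E'
from h import *
for n in("scene","top"): cv2.imwrite(f"pics/{n}5_raw.png",optics.capture(n)[:,:,::-1])
# bystander check: changed pixels vs start
for n in("scene","top"):
    c=optics.get_calibration(n);a=cv2.imread(f"pics/{n}0_raw.png");b=cv2.imread(f"pics/{n}5_raw.png")
    for k,p in dict(jar=(.6,.282,.06),tin=(.657,.202,.03),ink=(.364,-.115,.05)).items():
        u,v=map(int,px(c,p)); print(n,k,cv2.absdiff(a,b)[v-12:v+12,u-12:u+12].mean().round(1))
E
python3 l.py 5
```

```text
time: 12.45
tool_pos: [0.4753, -0.0784, 0.4011]
tcp_rot: [-0.001, 0.985, 0.174, -0.001]
force: [1.8, 0.3, 0.1]
opening: 0.0003
grip_force: 0.0
time: 13.2
tool_pos: [0.4761, -0.3082, 0.4503]
tcp_rot: [-0.001, 0.985, 0.174, -0.0]
force: [0.2, 0.6, 0.5]
opening: -0.0002
grip_force: 0.0
scene jar 4.4
scene tin 10.4
scene ink 8.0
top jar 4.7
top tin 6.8
top ink 12.8
scene lens fit (np.float64(25.633333333333333), np.float64(0.557), np.float64(0.038)) hand [0.52831187 0.0395124 ]
0.25104780421266387 81.06296819074164
top lens fit (np.float64(14.733333333333333), np.float64(0.551), np.float64(0.034999999999999996)) hand [0.52138127 0.03873959]
0.247212459232944 82.32877851673801
```

The lens is within about 6 mm of the axis in both cameras. One last numeric check on the tin and ink bottle, then I hand in.

```bash
python3 - <<'E'
from h import *
im={}
for n in("scene","top"):
    c=optics.get_calibration(n)
    for k,p,r in(("tin",(.657,.202,.03),22),("ink",(.364,-.115,.05),18),("jar",(.6,.282,.06),25)):
        u,v=map(int,px(c,p)); A=[cv2.imread(f"pics/{n}{i}_raw.png") for i in (0,5)]
        T=A[0][v-r:v+r,u-r:u+r]; R=A[1][v-r-10:v+r+10,u-r-10:u+r+10]
        m=cv2.minMaxLoc(cv2.matchTemplate(R,T,cv2.TM_CCOEFF_NORMED)); print(n,k,m[1],m[3][0]-10,m[3][1]-10)
E
```

```text
scene tin 0.847486138343811 0 0
scene ink 0.9656925201416016 0 0
scene jar 0.9682362079620361 0 0
top tin 0.880311131477356 0 0
top ink 0.6414234042167664 0 0
top jar 0.9395743608474731 0 0
```

```bash
python3 -c "
from station import job
print(job.close_job())"
```

```text
the job is handed in; nothing more can be done
None
```

I handed the job in at about 13 s on the robot's clock: by my camera measurements the paddle is about 6 mm from its mark at the fin, the lens about 6 mm from the axis, and the tin, ink bottle and jar have not moved (the other bystanders I did not measure); the hand-in gave no verdict.

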